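# Build the test sieve stack on the shaker

## Task

Build the sieve stack on the little round shaker, from the bottom up and one piece at a time: first the receiver pan, on it the fine sieve, then the coarse sieve, and the cover on top. Set each piece down upright and fully home in the one below before you fetch the next; do not let pieces drop, and leave the two small bottles and the specimen cup that stand among the pieces where they are.

Things in the scene. Friction and masses are not known exactly. Their poses are not given: they have to be found in the camera images.
- shaker_seat (a point): Fixed low round shaker, white body 104 mm across with a dark plate and, in the middle, a raised aluminium ring: 60 mm outside and 55 mm inside diameter, 10 mm deep, its top 38 mm above the worktop. This point is the centre of the ring's opening at the height of its top; z is up.
- pan_c (a point): Receiver pan: lowest plain steel cylinder (loose, 0.15 kg), 60 mm outside, open top 55 mm inside, 14 mm deep; smooth bright floor, no mesh. 37 mm high with its tapered foot (7 mm high, 44 mm across at the bottom, 52 mm at the top), which drops into the opening below until the 60 mm shoulder rests on the rim. Point: on the axis, half-way up (18.5 mm above the bottom); z up. Seated it is 11.5 mm above the shaker's point.
- fine_sieve_c (a point): Fine sieve: middle-sized plain steel cylinder (loose, 0.15 kg), 60 mm outside, open top 55 mm inside, 14 mm deep; floor of close grey mesh (3.5 mm pitch, looks finely lined). 43 mm high, same 7 mm foot as the pan included. Point: on the axis, half-way up (21.5 mm above the bottom); z up. Seated on the pan it is 33 mm above the pan's point.
- coarse_sieve_c (a point): Coarse sieve: tallest plain steel cylinder (loose, 0.15 kg), 60 mm outside, open top 55 mm inside, 14 mm deep; floor of black openings with bright wires 9 mm apart. 63 mm high, same 7 mm foot as the pan included. Point: on the axis, half-way up (31.5 mm above the bottom); z up. Seated on the fine sieve it is 46 mm above the fine sieve's point.
- cover_c (a point): Cover (loose, 0.1 kg): steel disc 60 mm across, 8 mm thick, same 7 mm foot below, upright black round knob on top, 20 mm across and 30 mm high (grip the knob). 45 mm high in all. Point: on the axis, half-way up (22.5 mm above the bottom, 22.5 mm below the knob's top); z up. Seated on the coarse sieve it is 47 mm above that sieve's point.
- sample_bottle_c (a point): Bystander among the pieces: small white bottle with a red cap, 38 mm diameter, 74 mm high, loose. The point is its centre, half-way up.
- cup_c (a point): Bystander among the pieces: white specimen cup with a white screw lid, 53 mm diameter, 62 mm high, loose, closed. The point is its centre, half-way up.
- oil_c (a point): Bystander among the pieces: small brown bottle with a white cap, 26 mm diameter, 58 mm high, loose. The point is its centre, half-way up.
Things that resemble listed ones, but are neither listed nor needed, are in the scene too. Leave any brown look-alike of the part that bears cover_c alone.

How it is judged:
By the outcome, as a careful person would: the job done as asked, in the order asked, and still so for the second after the job is handed in, with the robot touching nothing.
It also fails if it takes over 112 s, if anything falls off the work surface, if the arm or the gripper's body presses on something with over 40 N, if the wrist force passes 120 N, or if a joint passes its speed limit or range.

## Robot

A 7-joint arm with a two-finger parallel gripper is mounted at the origin on a cart in front of the work surface, level with it; the furniture and walls round the work are solid. World frame = base frame: x ahead of the robot, y to its left, z up, the work surface at z = 0. Lengths are in mm, angles in rad, forces in N, time in s.
With the tool pointing down it reaches from about 400 to 925 mm from the base axis. Payload 5.6 kg.
Tool frame: the origin (TCP) lies between the finger pads; the fingertips stand 19 mm ahead of it and the grasp point (between the pads) is the TCP; z points along the fingers, y is the line along which they close (so a half turn about z gives the same grasp; the last joint's range is limited). The gripper opens to 85 mm and grips with 20 to 120 N. Pads are 22 mm wide; open, the fingers measure 114 mm over their backs; the gripper's body (76 mm by 85 mm) begins 54 mm behind the grasp point. The pads swing forward as they close: fully open they stand 13 mm farther back than shut.
Start: joints at [1.26, 0.468, -0.012, 1.603, 0.006, 1.071, -0.056], TCP at [171.955, -626.85, 222.09] pointing down, gripper open.
Joint ranges: [-2.53, 2.53], [-0.31, 2.02], [-1.57, 1.55], [0.28, 2.44], [-1.29, 4.43], [0.15, 1.84], [-2.92, 2.92]. Speed limits (rad/s): [2.57, 2.57, 3.14, 3.14, 3.14, 3.14, 3.14].

## Interface

Orientations are given as a rotation vector (axis times angle).
In Python, from bench import * gives the robot as it stands.
- The arm moves only by the shell command python3 -m creep 'ROWS' [OPENING]. ROWS is JSON, a list of rows, each an object with "offset": the shift along the tool's x, y, z in cm, a list of three; "roll": the turn about the tool's z in rad. A call has 1 to 8 rows; each row is the pose to reach, as a shift and turn from the pose commanded when the call began, along the tool's axes at that moment; what a row does not reach only later rows make up. A row lasts 1/12 s, in which the tool goes at most 41.7 mm and 7.16 degrees, less where a joint would pass 70% of its speed; a pose out of reach is approached as far as the arm can. A call with a gripper value outside its range is refused whole. OPENING is the opening, from 0 (shut) to 1 (fully open), set as the call begins (- or left out, the last holds). The fingers move at their own pace and stop on an object; the grip force is fixed at half the most. Time passes only in rows, so rows that repeat a pose let the fingers close. It gives the time, the measured TCP pose, the force, the opening and the grip force at its end, in the units of the state.
- state(): the state, without advancing time (a new reading comes with each control period).
- read_camera(name): name is "scene" or "top" or "wrist"; returns a dict with "img" (384x512x3 uint8, blue, green, red), "depth" (384x512 float32, mm along the optical axis (not along the pixel's ray), 0 where there is no reading), "fx", "fy", "cx", "cy" (pixels), "world_from_camera" (4x4, takes a point from camera to world coordinates). Camera axes: x right, y up, looking along -z (the intrinsics and any distortion apply to the point x, -y, -z); pixel columns grow to the right and rows downward; lengths in mm; the calibration is good to about 2 mm. The wrist camera is an equidistant fisheye: a pixel r from the principal point sees the ray r / f radians off the axis. A picture is of the moment at which its call begins.
- close_job(): hands the job in; it is judged then, once.
The state is a dict: "t": time; "q": joint angles; "joint_vel": joint speeds; "effort": joint torques, N m; "tcp_pos": TCP position; "eef_rot": TCP orientation; "ft_force": force on the tool from outside, world axes, zero at the start; "moment": the same for the moment, N m; "opening": finger opening in mm; "gripper_force": force on a finger pad.
Only numpy, scipy, OpenCV 4.12 (cv2) and the standard library are available. Lean on these libraries where they do the work, as an engineer would, in place of code of your own. Each camera call takes 0.05 s, during which the arm holds its last target. There are 200 camera calls.

## Working session

There is one attempt and no reset: what is moved stays moved. The work goes in short steps, Python scripts to look and compute and a shell command to move; the robot and the scene stay as the last step left them, time stands still between calls to the robot, and variables do not carry over. Pictures are saved under pics/ and viewed, at most 14 in all, crops included, and the job is handed in when it is done.

```bash
mkdir -p pics; cat > h.py <<'E'
from bench import *
import numpy as np, cv2
from scipy.spatial.transform import Rotation as R
def snap(n,f):
    c=read_camera(n); cv2.imwrite('pics/'+f+'.png',c['img']); np.savez('pics/'+f+'.npz',**{k:v for k,v in c.items()}); return c
def px(c,u,v,z=None):
    """world point at pixel; z None: use depth, else intersect plane z"""
    d=np.array([(u-c['cx'])/c['fx'],-(v-c['cy'])/c['fy'],-1.]); T=np.array(c['world_from_camera'])
    if z is None: return T[:3,:3]@(d*float(c['depth'][int(v),int(u)]))+T[:3,3]
    r=T[:3,:3]@d; return T[:3,3]+r*(z-T[2,3])/r[2]
def rows(x,y,z,yaw=None):
    s=state(); Rm=R.from_rotvec(s['eef_rot']).as_matrix(); print('offset cm',(Rm.T@(np.array([x,y,z])-s['tcp_pos'])/10).round(2))
def st():
    s=state(); print(round(s['t'],2),np.round(s['tcp_pos'],1),np.round(R.from_rotvec(s['eef_rot']).as_matrix(),3).tolist(),np.round(s['ft_force'],1),s['opening'],s['gripper_force'],np.round(s['q'],2))
E
python3 - <<'E'
from h import *
st()
for n in('top','scene'):
    c=snap(n,n+'0'); print(n,c['fx'],np.round(c['world_from_camera'],2).tolist()); cv2.imwrite('pics/%s0b.png'%n,cv2.resize(c['img'],(800,600)))
E
```

```text
0.0 [ 171.8 -626.3  221.1] [[0.964, 0.265, -0.001], [0.265, -0.964, 0.002], [-0.0, -0.002, -1.0]] [-0.4  0.3 -1.2] 85.50252920356002 0.0 [ 1.26  0.47 -0.01  1.6   0.01  1.07 -0.06]
top 359.62850399928703 [[0.0, 0.98, -0.18, 423.67], [-1.0, 0.01, 0.02, -72.07], [0.02, 0.18, 0.98, 929.45], [0.0, 0.0, 0.0, 1.0]]
scene 353.87790159208174 [[-0.79, 0.44, -0.44, 181.2], [-0.62, -0.57, 0.54, 427.38], [-0.01, 0.69, 0.72, 700.93], [0.0, 0.0, 0.0, 1.0]]
```

View pics/top0b.png

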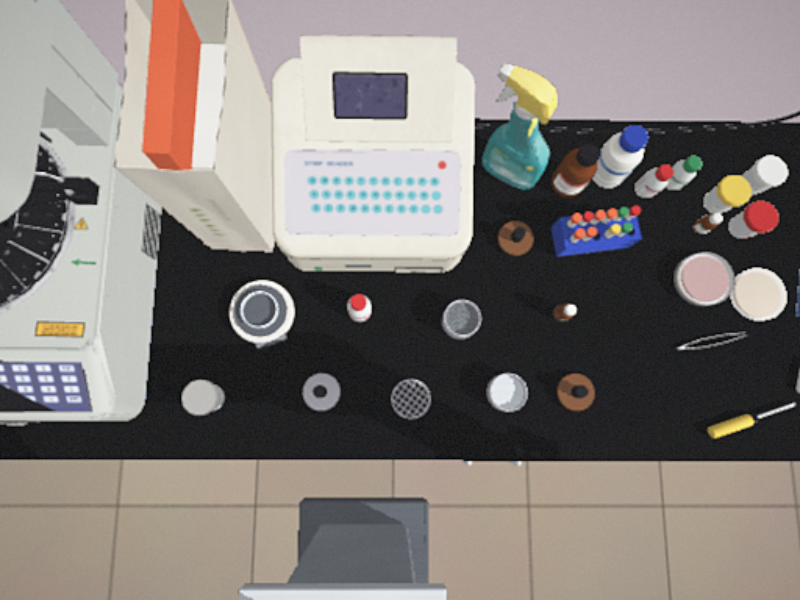

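View pics/scene0b.png

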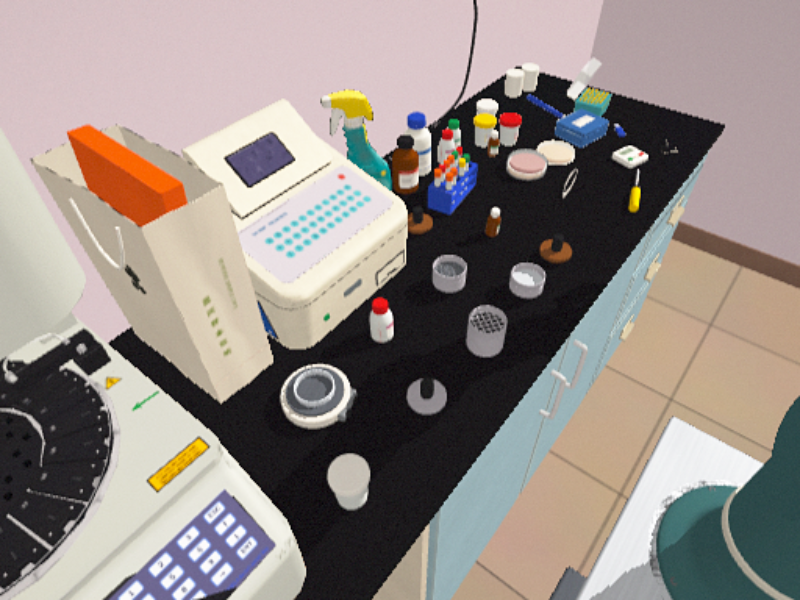

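Top view (800x600): shaker (262,311), steel cover (321,392) versus brown look-alikes at (576,392) and (515,238), coarse sieve (411,399), fine sieve (462,319), pan (508,392). The cup is at (202,398), the red-cap bottle at (359,308) and the oil bottle at (565,312). Next, a close crop of the pieces to confirm.

```bash
python3 - <<'E'
from h import *
c=dict(np.load('pics/top0.npz'))
im=c['img']
P={'shaker':(262,311),'cover':(321,392),'coarse':(411,399),'fine':(462,319),'pan':(508,392),'cup':(202,398)}
t=[]
for k,(u,v) in P.items():
    u,v=int(u*.64),int(v*.64); t.append(cv2.resize(im[v-22:v+22,u-22:u+22],(264,264),interpolation=cv2.INTER_CUBIC)); print(k,u-22,v-22,[np.round(px(c,u+a,v),0).tolist() for a in(0,10)])
cv2.imwrite('pics/mos.png',np.vstack([np.hstack(t[:3]),np.hstack(t[3:])]))
E
```

```text
shaker 145 177 [[575.0, 138.0, 30.0], [576.0, 112.0, 30.0]]
cover 183 228 [[448.0, 37.0, 43.0], [449.0, 15.0, 14.0]]
coarse 241 233 [[436.0, -104.0, 48.0], [436.0, -128.0, 50.0]]
fine 273 182 [[564.0, -186.0, 32.0], [564.0, -212.0, 31.0]]
pan 303 228 [[449.0, -260.0, 24.0], [449.0, -284.0, 28.0]]
cup 107 232 [[438.0, 213.0, 64.0], [438.0, 196.0, 42.0]]
```

View pics/mos.png

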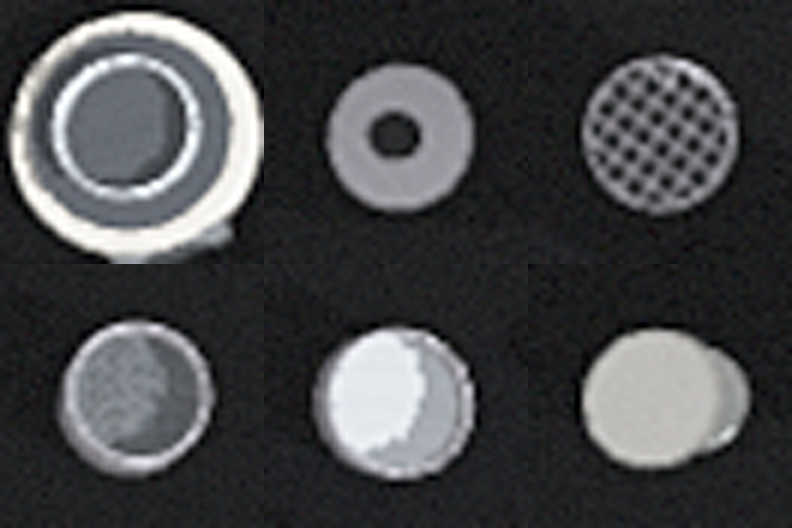

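The crop confirms it: shaker ring, plain steel cover with a black knob (not brown), 9 mm mesh for coarse, fine lined mesh for fine, bright floor for pan.

```bash
python3 - <<'E'
from h import *
c=dict(np.load('pics/top0.npz'))
M={'shaker':(145,177,126,127,38),'cover':(183,228,136,138,15),'coarse':(241,233,132,135,63),'fine':(273,182,139,130,43),'pan':(303,228,137,137,37)}
for k,(a,b,u,v,z) in M.items(): print(k,px(c,a+u/6-.5,b+v/6-.5,z).round(1))
h,w=c['depth'].shape
uu,vv=np.meshgrid(np.arange(w),np.arange(h)); d=c['depth']
p=np.stack([(uu-c['cx'])/c['fx']*d,-(vv-c['cy'])/c['fy']*d,-d],-1)@c['world_from_camera'][:3,:3].T+c['world_from_camera'][:3,3]
m=(d>0)&(p[...,2]>70)&(p[...,0]>350)
q=p[m]; r=np.hypot(q[:,0]-575,q[:,1]-136)
for lo,hi in((70,120),(120,200),(200,300),(300,500)):
    s=(q[:,2]>lo)&(q[:,2]<hi)
    if s.any(): i=np.argsort(r[s])[:200:40]; print(lo,hi,q[s][i].round(0).tolist(),r[s].min(), 'max z all',q[s][:,2].max())
pp=px(c,137/6-.5+303,137/6-.5+228,37)
rows(447,-272,120)
E
```

```text
shaker [577.4 139.5  38. ]
cover [447.5  39.5  15. ]
coarse [ 436.1 -102.6   63. ]
fine [ 564.3 -186.4   43. ]
pan [ 448.1 -258.2   37. ]
70 120 [[651.0, 89.0, 114.0], [645.0, 64.0, 84.0], [685.0, 136.0, 90.0], [687.0, 150.0, 94.0], [690.0, 130.0, 106.0]] 89.42944146537242 max z all 119.9981771595742
120 200 [[649.0, 85.0, 123.0], [647.0, 73.0, 130.0], [658.0, 79.0, 133.0], [645.0, 59.0, 129.0], [671.0, 88.0, 136.0]] 89.56358894009102 max z all 199.99973526582482
200 300 [[684.0, 131.0, 287.0], [685.0, 139.0, 294.0], [685.0, 129.0, 226.0], [686.0, 141.0, 213.0], [686.0, 144.0, 278.0]] 109.27406322969068 max z all 299.99741888557276
300 500 [[684.0, 144.0, 328.0], [685.0, 130.0, 317.0], [684.0, 154.0, 319.0], [686.0, 131.0, 332.0], [682.0, 169.0, 328.0]] 109.3171013761496 max z all 435.3489712937356
offset cm [ 35.92 -26.88  10.16]
```

```bash
python3 -m creep '[{"offset":[12,-9.4,2.4],"roll":0},{"offset":[12,-9.4,2.4],"roll":0},{"offset":[12,-9.4,2.4],"roll":0},{"offset":[12,-9.4,2.4],"roll":0},{"offset":[24,-18.8,4.7],"roll":0},{"offset":[24,-18.8,4.7],"roll":0},{"offset":[24,-18.8,4.7],"roll":0},{"offset":[24,-18.8,4.7],"roll":0}]' 1
python3 -m creep '[{"offset":[12.4,-9.4,2.4],"roll":0},{"offset":[12.4,-9.4,2.4],"roll":0},{"offset":[12.4,-9.4,2.4],"roll":0},{"offset":[12.4,-9.4,2.4],"roll":0},{"offset":[12.4,-9.4,2.4],"roll":0},{"offset":[12.4,-9.4,2.4],"roll":0}]'
python3 - <<'E'
from h import *
st(); rows(448,-258,150)
c=snap('wrist','w1'); print(c['fx'],c['cx'],c['cy'],np.round(c['world_from_camera'],2).tolist())
E
```

```text
t: 0.77
tcp_pos: [355.5, -378.2, 174.4]
eef_rot: [-3.111, -0.424, -0.0]
ft_force: [0.3, 0.6, 0.4]
opening: 85.6
gripper_force: 0.0
t: 1.27
tcp_pos: [449.2, -256.4, 150.5]
eef_rot: [-3.111, -0.427, 0.001]
ft_force: [-0.5, 0.3, 0.6]
opening: 85.4
gripper_force: 0.0
1.27 [ 449.2 -256.4  150.5] [[0.963, 0.269, -0.001], [0.269, -0.963, 0.001], [-0.001, -0.001, -1.0]] [-0.5  0.3  0.6] 85.40312709109872 0.0 [ 0.62  0.35 -0.19  1.98  0.09  0.82 -0.93]
offset cm [-0.16  0.12  0.05]
297.3186396354542 252.77632670857432 189.7020058421687 [[0.27, 0.92, 0.28, 521.56], [-0.96, 0.26, 0.08, -236.65], [-0.0, -0.29, 0.96, 301.58], [0.0, 0.0, 0.0, 1.0]]
```

View pics/w1.png

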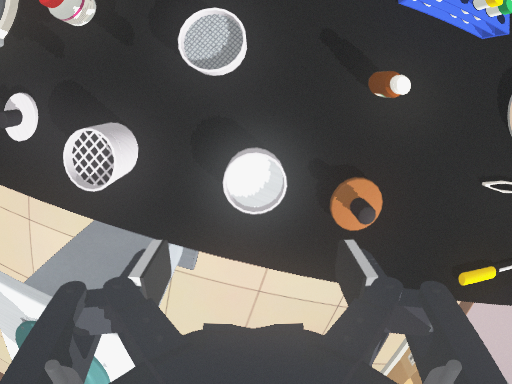

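Wrist view: pan (255,181), fine sieve (213,41), coarse sieve with its open rim at lower left (88,164), brown look-alike (356,203), oil bottle (390,84).

```bash
cat >> h.py <<'E'
def fe(c,u,v,z):
    a=np.array([u-c['cx'],v-c['cy']]); r=np.hypot(*a); th=r/c['fx']; a=a/max(r,1e-9)*np.sin(th)
    T=np.array(c['world_from_camera']); d=T[:3,:3]@np.array([a[0],-a[1],-np.cos(th)]); return T[:3,3]+d*(z-T[2,3])/d[2]
def fproj(c,P):
    T=np.array(c['world_from_camera']); q=(np.atleast_2d(P)-T[:3,3])@T[:3,:3]; th=np.arctan2(np.hypot(q[:,0],q[:,1]),-q[:,2]); n=np.hypot(q[:,0],q[:,1]); return np.c_[c['cx']+c['fx']*th*q[:,0]/n,c['cy']-c['fx']*th*q[:,1]/n]
def circ(x,y,z,r): t=np.linspace(0,2*np.pi,72); return np.c_[x+r*np.cos(t),y+r*np.sin(t),0*t+z]
def overlay(c,L,f,box,k):
    """L: circles (x,y,z,r); box u0,v0,u1,v1; k scale"""
    u0,v0,u1,v1=box; im=cv2.resize(c['img'][v0:v1,u0:u1],None,fx=k,fy=k,interpolation=cv2.INTER_CUBIC)
    for l in L:
        p=((fproj(c,circ(*l))-[u0,v0]+.5)*k*8).astype(np.int32); cv2.polylines(im,[p],True,(0,0,255),1,cv2.LINE_AA,3)
    cv2.imwrite('pics/'+f+'.png',im)
E
python3 - <<'E'
from h import *
c=dict(np.load('pics/w1.npz'))
print(fe(c,255,180.5,37),fe(c,213,41,43),fe(c,88,164,63))
overlay(c,[(448,-258,37,30),(564,-186,43,30),(436,-103,63,30)],'ov1',(50,0,300,225),3)
E
```

```text
[ 452.12700247 -257.67511853   37.        ] [ 563.91053948 -188.92435652   43.        ] [ 433.75216648 -104.31210574   63.        ]
```

View pics/ov1.png

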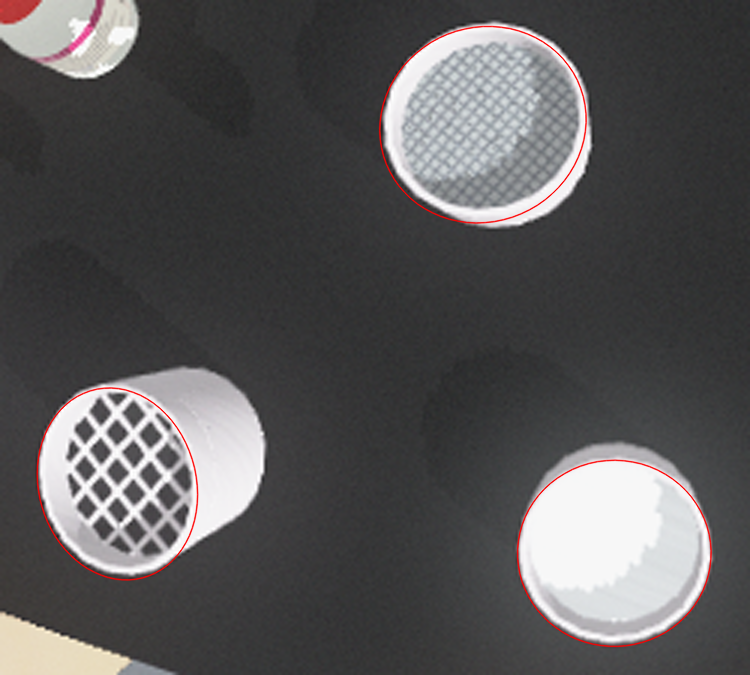

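```bash
python3 -m creep '[{"offset":[-0.16,0.12,4],"roll":0},{"offset":[-0.16,0.12,8],"roll":0},{"offset":[-0.16,0.12,11],"roll":0},{"offset":[-0.16,0.12,12.3],"roll":0},{"offset":[-0.16,0.12,12.3],"roll":0},{"offset":[-0.16,0.12,12.3],"roll":0}]' 1
python3 -m creep '[{"offset":[0,0,0],"roll":0},{"offset":[0,0,0],"roll":0},{"offset":[0,0,0],"roll":0},{"offset":[0,0,0],"roll":0},{"offset":[0,0,0],"roll":0},{"offset":[0,0,0],"roll":0},{"offset":[0,0,0],"roll":0},{"offset":[0,0,0],"roll":0}]' 0
python3 - <<'E'
from h import *
st(); rows(448,-258,130); rows(577.4,139.5,130)
E
```

```text
t: 1.82
tcp_pos: [446.0, -261.5, 27.7]
eef_rot: [-3.114, -0.415, 0.002]
ft_force: [0.6, -0.3, 0.5]
opening: 85.1
gripper_force: 0.0
t: 2.48
tcp_pos: [447.2, -260.1, 28.1]
eef_rot: [3.113, 0.419, 0.0]
ft_force: [-0.5, 0.1, -0.3]
opening: -0.2
gripper_force: 0.0
2.48 [ 447.2 -260.1   28.1] [[0.964, 0.265, 0.0], [0.265, -0.964, -0.0], [-0.0, 0.0, -1.0]] [-0.5  0.1 -0.3] -0.18867870099958592 0.0 [ 0.59  0.55 -0.15  2.04  0.15  0.56 -0.97]
offset cm [  0.14  -0.18 -10.19]
offset cm [ 23.13 -35.09 -10.19]
```

```bash
python3 - <<'E'
from h import *
snap('wrist','w2');c=snap('scene','s2')
a=cv2.imread('pics/w2.png');b=c['img'];cv2.imwrite('pics/m2.png',np.hstack([cv2.resize(a,(400,300)),cv2.resize(b[130:250,240:400],(400,300))]))
E
```

```text
(no output)
```

View pics/m2.png

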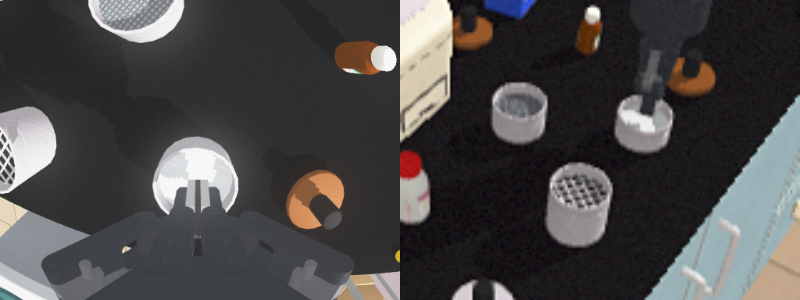

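```bash
python3 - <<'E'
from h import *
for n,k in(('s2','scene'),):
    c=dict(np.load('pics/%s.npz'%n)); 
    # crop px scale 2.5 from (240,130)
    for u,v in((640,105),(648,112),(655,110),(650,90),(655,70),(643,140),(643,126),(625,122)):
        uu,vv=240+(u-400)/2.5,130+v/2.5
        print((u,v),px(c,uu,vv).round(1),c['img'][int(vv),int(uu)])
c=dict(np.load('pics/w2.npz')); print(c['world_from_camera'][:3,3].round(1),[fe(c,u*1.28,v*1.28,37).round(1) for u,v in((152,186),(238,184),(196,140))])
overlay(c,[(448,-258,37,30),(448,-258,37,27.5)],'ov2',(150,140,350,300),4)
E
```

```text
(640, 105) [ 451.9 -245.9   53.5] [80 80 80]
(648, 112) [ 442.2 -247.5   47.6] [49 47 44]
(655, 110) [ 438.  -255.6   47. ] [149 152 152]
(650, 90) [ 429.1 -206.9  115.2] [56 51 51]
(655, 70) [ 432.9 -218.7  131. ] [76 73 76]
(643, 140) [ 435.  -231.8   22. ] [141 139 143]
(643, 126) [ 446.1 -251.7   21.2] [236 235 233]
(625, 122) [ 464.2 -243.6   22.9] [243 243 240]
[ 519.5 -240.6  179.3] [array([ 442.7, -229. ,   37. ]), array([ 460. , -285.7,   37. ]), array([ 482.4, -249.7,   37. ])]
```

View pics/ov2.png

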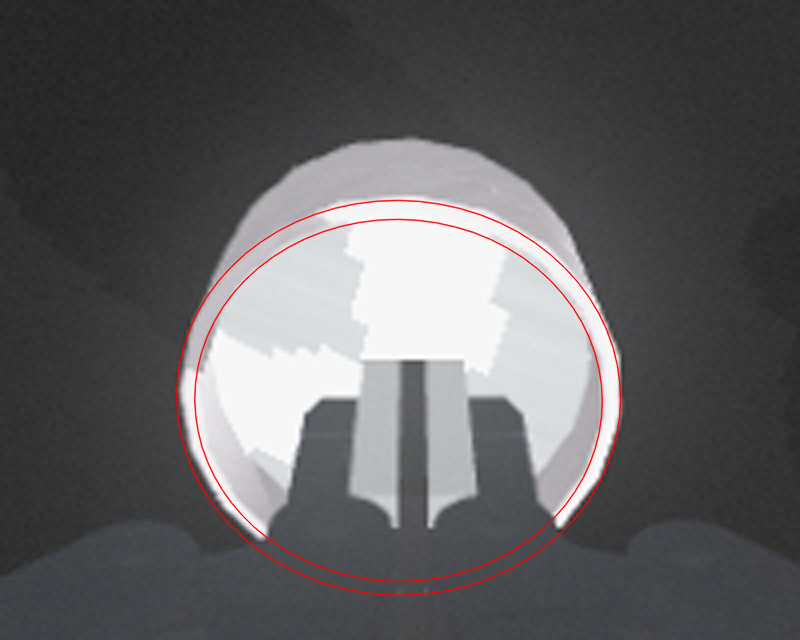

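```bash
python3 - <<'E'
from h import *
c=dict(np.load('pics/w2.npz'))
for z in(5,15,25,35,45,55): print(z,fproj(c,[447.2,-260,z]).round(0), fproj(c,[447.2+10.6,-260+2.9,z]).round(0))
d=c['depth'];
for u,v in((245,232),(245,245),(245,258),(264,235),(264,255),(235,245)): 
    r=fproj; a=np.array([u-c['cx'],v-c['cy']]);rr=np.hypot(*a);th=rr/c['fx'];D=float(d[v,u]);p=np.array([a[0]/rr*np.tan(th)*D,-a[1]/rr*np.tan(th)*D,-D]);T=c['world_from_camera'];print(u,v,(T[:3,:3]@p+T[:3,3]).round(1))
E
```

```text
5 [[252. 222.]] [[252. 206.]]
15 [[252. 228.]] [[252. 211.]]
25 [[252. 235.]] [[252. 218.]]
35 [[252. 243.]] [[252. 225.]]
45 [[252. 252.]] [[252. 233.]]
55 [[252. 262.]] [[252. 242.]]
245 232 [ 456.7 -253.7   43.3]
245 245 [ 456.4 -254.1   56.6]
245 258 [ 457.2 -254.2   70. ]
264 235 [ 459.1 -262.9   46.5]
264 255 [ 458.8 -262.2   66.4]
235 245 [ 451.7 -250.1   50.1]
```

```bash
cat >> h.py <<'E'
def fd(c,u,v):
    a=np.array([u-c['cx'],v-c['cy']]);rr=np.hypot(*a);th=rr/c['fx'];D=float(c['depth'][v,u]);T=c['world_from_camera']
    return T[:3,:3]@np.array([a[0]/rr*np.tan(th)*D,-a[1]/rr*np.tan(th)*D,-D])+T[:3,3]
E
python3 - <<'E'
from h import *
c=dict(np.load('pics/w1.npz'))
for u,v in((156,246),(152,260),(160,243),(140,280),(355,246),(348,244),(362,265),(330,115),(255,180)): print(u,v,fd(c,u,v).round(1))
E
python3 -m creep '[{"offset":[0,0,-5],"roll":0},{"offset":[0,0,-8],"roll":0},{"offset":[0,0,-8],"roll":0},{"offset":[0,0,-8],"roll":0},{"offset":[0,0,-8],"roll":0},{"offset":[0,0,-8],"roll":0}]'
python3 -m creep '[{"offset":[0,0,0],"roll":0},{"offset":[0,0,0],"roll":0},{"offset":[0,0,0],"roll":0},{"offset":[0,0,0],"roll":0}]' 0.75
python3 - <<'E'
from h import *
st();c=snap('wrist','w3')
d=c['depth'];im=c['img'];print([ (u,[int(x) for x in d[225:260:5,u]]) for u in range(140,256,12)])
E
```

```text
156 246 [ 447.9 -210.2  183.4]
152 260 [ 448.3 -212.2  196. ]
160 243 [ 448.2 -211.3  180.2]
140 280 [ 446.6 -211.5  209.6]
355 246 [ 521.6 -236.7  301.6]
348 244 [ 471.9 -297.2  180.6]
362 265 [ 472.6 -297.   201.2]
330 115 [ 5.307e+02 -3.158e+02 -1.000e-01]
255 180 [ 449.1 -258.6   23.7]
t: 3.08
tcp_pos: [446.2, -259.8, 107.1]
eef_rot: [-3.112, -0.419, 0.003]
ft_force: [0.5, -0.3, -0.0]
opening: -0.3
gripper_force: 0.0
t: 3.42
tcp_pos: [446.9, -260.0, 107.5]
eef_rot: [-3.113, -0.419, 0.001]
ft_force: [-1.5, -0.7, 0.7]
opening: 48.2
gripper_force: 0.0
3.42 [ 446.9 -260.   107.5] [[0.964, 0.265, -0.001], [0.265, -0.964, 0.001], [-0.001, -0.001, -1.0]] [-1.5 -0.7  0.7] 48.15660668197462 0.0 [ 0.61  0.41 -0.18  2.01  0.11  0.73 -0.94]
[(140, [282, 283, 284, 286, 288, 291, 675]), (152, [281, 285, 285, 287, 288, 291, 292]), (164, [282, 284, 285, 287, 288, 290, 292]), (176, [282, 282, 284, 285, 288, 138, 134]), (188, [282, 282, 285, 286, 133, 129, 124]), (200, [281, 283, 145, 138, 134, 130, 131]), (212, [281, 283, 283, 286, 289, 290, 291]), (224, [281, 282, 284, 286, 288, 289, 290]), (236, [241, 284, 284, 286, 288, 289, 291]), (248, [246, 283, 285, 286, 286, 289, 291])]
```

View pics/w3.png

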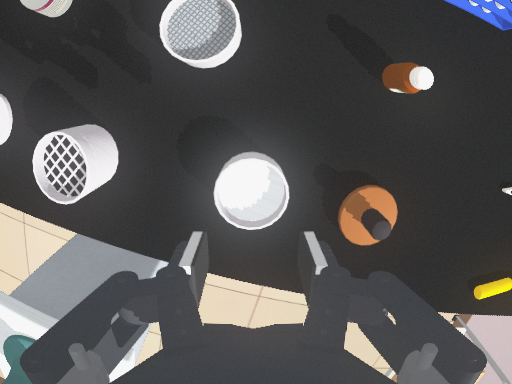

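The wrist view and depth show the fingertips about 28 mm (open) or 13 mm (shut) above the reported TCP z. So the fingers closed above the pan's rim, which is undisturbed at (251,190). I'll correct for this offset and go lower.

```bash
python3 -m creep '[{"offset":[0.1,-0.12,0],"roll":0},{"offset":[0.1,-0.12,0],"roll":0},{"offset":[0.1,-0.12,0],"roll":0},{"offset":[0.1,-0.12,4],"roll":0},{"offset":[0.1,-0.12,8],"roll":0},{"offset":[0.1,-0.12,8],"roll":0},{"offset":[0.1,-0.12,8],"roll":0},{"offset":[0.1,-0.12,8],"roll":0}]' 1
python3 -m creep '[{"offset":[0,0,1],"roll":0},{"offset":[0,0,2],"roll":0},{"offset":[0,0,3],"roll":0},{"offset":[0,0,3.4],"roll":0},{"offset":[0,0,3.4],"roll":0},{"offset":[0,0,3.4],"roll":0},{"offset":[0,0,3.4],"roll":0}]'
python3 - <<'E'
from h import *
st();c=snap('wrist','w4'); rows(448,-258,-7)
a=cv2.resize(c['img'],(400,300));b=snap('scene','s4')['img'];cv2.imwrite('pics/m4.png',np.hstack([a,cv2.resize(b[130:250,240:400],(400,300))]))
E
```

```text
t: 4.13
tcp_pos: [448.8, -259.1, 29.5]
eef_rot: [3.113, 0.419, 0.002]
ft_force: [-1.2, 0.1, 0.7]
opening: 85.2
gripper_force: 0.0
t: 4.72
tcp_pos: [448.0, -258.8, -5.7]
eef_rot: [3.113, 0.419, 0.0]
ft_force: [0.3, -0.1, -0.2]
opening: 85.5
gripper_force: 0.0
4.72 [ 448.  -258.8   -5.7] [[0.964, 0.265, 0.0], [0.265, -0.964, -0.0], [0.0, 0.0, -1.0]] [ 0.3 -0.1 -0.2] 85.47304065807427 0.0 [ 0.57  0.61 -0.14  2.04  0.17  0.5  -0.99]
offset cm [ 0.02 -0.09  0.13]
```

View pics/m4.png

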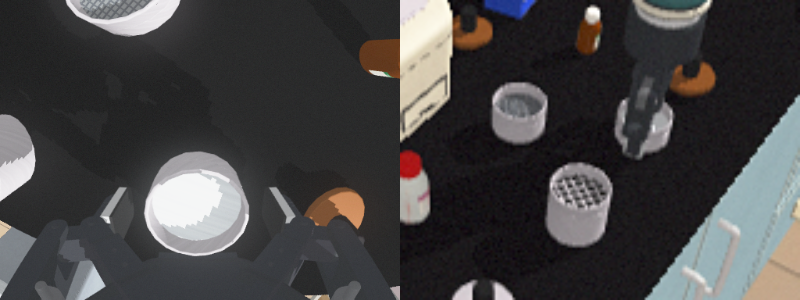

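Fingers straddle the pan and clear the brown cover. Closing and a small lift test.

```bash
python3 -m creep '[{"offset":[0,0,0],"roll":0},{"offset":[0,0,0],"roll":0},{"offset":[0,0,0],"roll":0},{"offset":[0,0,0],"roll":0},{"offset":[0,0,0],"roll":0},{"offset":[0,0,0],"roll":0}]' 0
python3 -m creep '[{"offset":[0,0,-2],"roll":0},{"offset":[0,0,-5],"roll":0},{"offset":[0,0,-8],"roll":0},{"offset":[0,0,-8],"roll":0},{"offset":[0,0,-8],"roll":0},{"offset":[0,0,-8],"roll":0}]'
python3 - <<'E'
from h import *
st();c=snap('wrist','w5'); rows(577.4,139.5,76);s=state()['tcp_pos']
# pan z offset: table z bottom = tcp -(-6)
overlay(c,[(s[0],s[1],s[2]+6+37,30),(s[0],s[1],s[2]+6+37,27.5)],'ov5',(130,110,380,300),3)
E
```

```text
t: 5.32
tcp_pos: [447.9, -258.9, -5.2]
eef_rot: [3.113, 0.419, 0.0]
ft_force: [-1.7, 0.9, 6.7]
opening: 58.5
gripper_force: 63.2
t: 5.82
tcp_pos: [447.2, -258.6, 73.7]
eef_rot: [-3.113, -0.419, 0.001]
ft_force: [-0.3, -0.3, -1.2]
opening: 58.7
gripper_force: 65.1
5.82 [ 447.2 -258.6   73.7] [[0.964, 0.264, -0.001], [0.264, -0.964, 0.0], [-0.001, -0.0, -1.0]] [-0.3 -0.3 -1.2] 58.722105791508355 65.05247119814157 [ 0.6   0.47 -0.18  2.03  0.13  0.66 -0.96]
offset cm [ 23.11 -34.92  -0.28]
```

View pics/ov5.png

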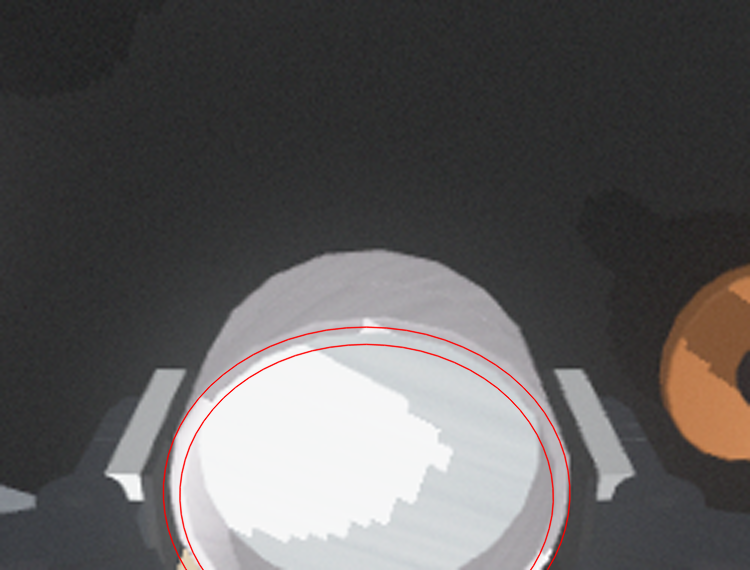

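```bash
python3 -m creep '[{"offset":[0,0,-3],"roll":0},{"offset":[11.5,-17.4,-3],"roll":0},{"offset":[11.5,-17.4,-3],"roll":0},{"offset":[11.5,-17.4,-3],"roll":0},{"offset":[11.5,-17.4,-3],"roll":0},{"offset":[11.5,-17.4,-3],"roll":0},{"offset":[17,-25.7,-3],"roll":0},{"offset":[17,-25.7,-3],"roll":0}]'
python3 -m creep '[{"offset":[6.1,-9.2,0],"roll":0},{"offset":[6.1,-9.2,0],"roll":0},{"offset":[6.1,-9.2,0],"roll":0},{"offset":[6.1,-9.2,0],"roll":0},{"offset":[6.1,-9.2,0],"roll":0},{"offset":[6.1,-9.2,0],"roll":0},{"offset":[6.1,-9.2,0],"roll":0}]'
python3 - <<'E'
from h import *
st();c=snap('wrist','w6'); rows(577.4,139.5,26);x,y,z=state()['tcp_pos']
overlay(c,[(577.4,139.5,38,30),(577.4,139.5,38,27.5),(x,y,z+5.5+37,30)],'ov6',(130,110,380,300),3)
E
```

```text
t: 6.53
tcp_pos: [537.7, 20.3, 102.4]
eef_rot: [-3.113, -0.419, 0.005]
ft_force: [0.9, -0.7, -2.1]
opening: 58.9
gripper_force: 65.4
t: 7.12
tcp_pos: [572.3, 121.3, 102.9]
eef_rot: [3.113, 0.416, -0.004]
ft_force: [-0.3, -1.2, -1.7]
opening: 58.4
gripper_force: 65.3
7.12 [572.3 121.3 102.9] [[0.965, 0.263, -0.002], [0.263, -0.965, -0.001], [-0.003, 0.001, -1.0]] [-0.3 -1.2 -1.7] 58.43964462773153 65.33014364540577 [-0.07  0.53 -0.25  1.84  0.17  0.8  -1.72]
offset cm [ 0.96 -1.64  7.72]
```

View pics/ov6.png

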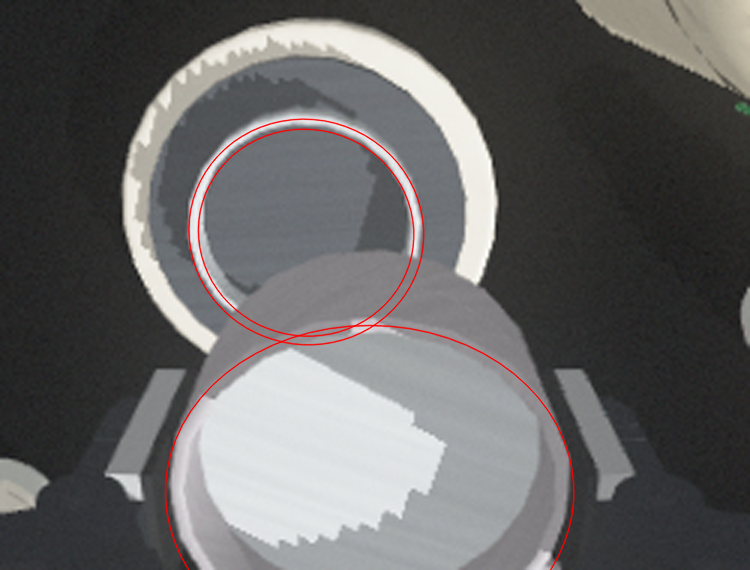

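```bash
python3 -m creep '[{"offset":[1.0,-1.65,0],"roll":0},{"offset":[1.0,-1.65,3],"roll":0},{"offset":[1.0,-1.65,5],"roll":0},{"offset":[1.0,-1.65,6],"roll":0},{"offset":[1.0,-1.65,6],"roll":0},{"offset":[1.0,-1.65,6],"roll":0},{"offset":[1.0,-1.65,6],"roll":0}]'
python3 - <<'E'
from h import *
st(); rows(577.9,139.7,25.5)
E
```

```text
t: 7.75
tcp_pos: [579.3, 141.5, 45.2]
eef_rot: [-3.114, -0.418, -0.003]
ft_force: [-0.5, -0.0, -1.5]
opening: 58.8
gripper_force: 65.3
7.75 [579.3 141.5  45.2] [[0.965, 0.264, 0.002], [0.264, -0.965, 0.0], [0.002, 0.0, -1.0]] [-0.5 -0.  -1.5] 58.76993991271488 65.30300058424473 [-0.12  0.62 -0.23  1.84  0.21  0.7  -1.77]
offset cm [-0.19  0.13  1.97]
```

```bash
python3 -m creep '[{"offset":[-0.1,0.1,0],"roll":0},{"offset":[-0.1,0.1,0.5],"roll":0},{"offset":[-0.1,0.1,0.8],"roll":0},{"offset":[-0.1,0.1,1],"roll":0},{"offset":[-0.1,0.1,1],"roll":0}]'
python3 -m creep '[{"offset":[0,0,0],"roll":0}]'
python3 -m creep '[{"offset":[0,0,0],"roll":0}]'
python3 - <<'E'
from h import *
rows(577.9,139.7,25.5)
E
```

```text
t: 8.17
tcp_pos: [577.3, 140.5, 33.6]
eef_rot: [3.113, 0.419, -0.001]
ft_force: [-0.1, 0.5, -0.6]
opening: 59.0
gripper_force: 65.3
t: 8.25
tcp_pos: [577.6, 140.6, 33.9]
eef_rot: [3.113, 0.419, -0.001]
ft_force: [1.0, 0.2, -1.4]
opening: 58.6
gripper_force: 65.3
t: 8.33
tcp_pos: [577.7, 140.7, 34.0]
eef_rot: [-3.113, -0.419, 0.0]
ft_force: [0.2, -0.0, -1.9]
opening: 58.9
gripper_force: 65.3
offset cm [-0.01  0.1   0.85]
```

```bash
python3 -m creep '[{"offset":[0,0.07,0.2],"roll":0},{"offset":[0,0.07,0.4],"roll":0},{"offset":[0,0.07,0.5],"roll":0},{"offset":[0,0.07,0.5],"roll":0}]'
python3 -m creep '[{"offset":[0,0,0.15],"roll":0},{"offset":[0,0,0.3],"roll":0},{"offset":[0,0,0.3],"roll":0},{"offset":[0,0,0.3],"roll":0}]'
python3 -m creep '[{"offset":[0,0,0.05],"roll":0},{"offset":[0,0,0.1],"roll":0},{"offset":[0,0,0.1],"roll":0}]'
```

```text
t: 8.67
tcp_pos: [577.6, 139.8, 28.7]
eef_rot: [3.113, 0.419, -0.001]
ft_force: [-0.1, -0.5, -0.9]
opening: 58.6
gripper_force: 65.3
t: 9.0
tcp_pos: [577.9, 139.9, 26.0]
eef_rot: [3.113, 0.419, -0.0]
ft_force: [0.2, 0.4, -1.3]
opening: 59.2
gripper_force: 65.4
t: 9.25
tcp_pos: [577.9, 139.9, 25.8]
eef_rot: [3.113, 0.419, -0.0]
ft_force: [-2.5, -1.9, 6.2]
opening: 59.0
gripper_force: 66.1
```

Contact is at the expected seated height (25.8). Press lightly, release, retreat and look.

```bash
python3 -m creep '[{"offset":[0,0,0.05],"roll":0},{"offset":[0,0,0.05],"roll":0}]'
python3 -m creep '[{"offset":[0,0,0],"roll":0},{"offset":[0,0,0],"roll":0},{"offset":[0,0,0],"roll":0},{"offset":[0,0,0],"roll":0}]' 1
python3 -m creep '[{"offset":[0,0,-3],"roll":0},{"offset":[0,0,-7],"roll":0},{"offset":[0,0,-11],"roll":0},{"offset":[0,0,-12],"roll":0},{"offset":[0,0,-12],"roll":0},{"offset":[0,0,-12],"roll":0}]'
python3 - <<'E'
from h import *
st();c=snap('wrist','w7'); rows(564.3,-187,120)
overlay(c,[(577.8,139.8,68,30),(577.8,139.8,38,30)],'ov7',(130,110,380,300),3)
print([fd(c,u,v).round(1)[2] for u,v in((252,180),(252,160),(240,190),(265,190))])
E
```

```text
t: 9.42
tcp_pos: [577.9, 139.9, 25.8]
eef_rot: [3.113, 0.419, -0.0]
ft_force: [-3.9, -1.8, 9.3]
opening: 58.9
gripper_force: 66.5
t: 9.75
tcp_pos: [577.9, 139.9, 24.4]
eef_rot: [-3.113, -0.419, 0.0]
ft_force: [0.5, -0.7, -1.3]
opening: 85.3
gripper_force: 0.0
t: 10.25
tcp_pos: [578.0, 139.8, 144.9]
eef_rot: [3.113, 0.419, 0.002]
ft_force: [-0.3, 0.1, -0.1]
opening: 85.8
gripper_force: 0.0
10.25 [578.  139.8 144.9] [[0.964, 0.264, 0.001], [0.264, -0.964, 0.0], [0.001, 0.0, -1.0]] [-0.3  0.1 -0.1] 85.77712701262969 0.0 [-0.09  0.48 -0.27  1.79  0.16  0.88 -1.73]
offset cm [-9.88 31.15  2.38]
[np.float64(55.1), np.float64(68.0), np.float64(54.2), np.float64(54.0)]
```

View pics/ov7.png

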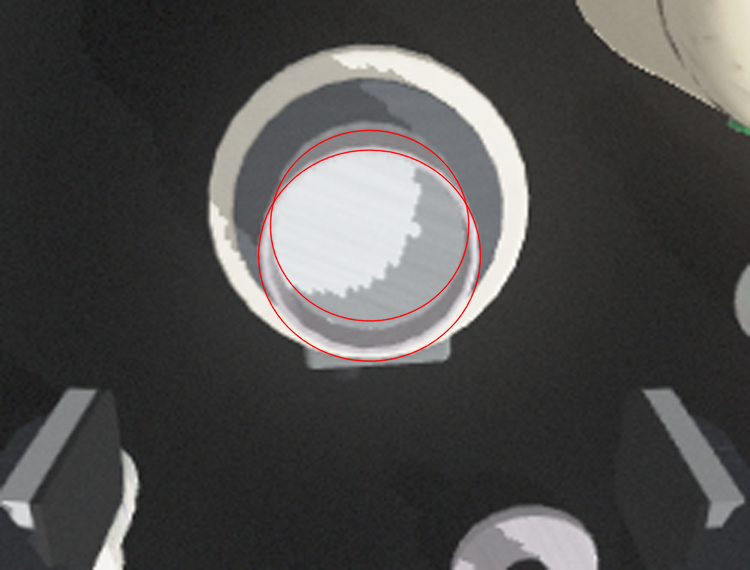

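Pan is home: rim at 68 and floor at 54, as designed. Next, the fine sieve.

```bash
python3 -m creep '[{"offset":[-4.95,15.6,0],"roll":0},{"offset":[-4.95,15.6,0],"roll":0},{"offset":[-4.95,15.6,0],"roll":0},{"offset":[-9.9,31.2,0],"roll":0},{"offset":[-9.9,31.2,0],"roll":0},{"offset":[-9.9,31.2,0],"roll":0},{"offset":[-9.9,31.2,0],"roll":0},{"offset":[-9.9,31.2,0],"roll":0}]' 1
python3 -m creep '[{"offset":[0,0,0],"roll":0}]'
python3 - <<'E'
from h import *
rows(565,-187.3,-1.5)
E
```

```text
t: 10.97
tcp_pos: [562.9, -190.3, 142.2]
eef_rot: [-3.113, -0.416, 0.006]
ft_force: [0.6, 0.6, 0.5]
opening: 85.8
gripper_force: 0.0
t: 11.05
tcp_pos: [561.8, -197.3, 142.0]
eef_rot: [3.113, 0.4, -0.008]
ft_force: [-1.0, -1.4, -0.4]
opening: 85.8
gripper_force: 0.0
offset cm [ 0.64 -0.93 14.35]
```

```bash
python3 -m creep '[{"offset":[0,0,4],"roll":0},{"offset":[0,0,6],"roll":0},{"offset":[0,0,6],"roll":0},{"offset":[0,0,6],"roll":0},{"offset":[0,0,6],"roll":0}]'
python3 - <<'E'
from h import *
st();rows(565,-187.3,-1.5);c=snap('wrist','w8')
overlay(c,[(565,-187.3,43,30)],'ov8',(130,110,380,300),3)
E
```

```text
t: 11.47
tcp_pos: [565.3, -186.8, 84.7]
eef_rot: [-3.113, -0.42, 0.0]
ft_force: [0.6, -0.1, -0.6]
opening: 85.8
gripper_force: 0.0
11.47 [ 565.3 -186.8   84.7] [[0.964, 0.265, -0.0], [0.265, -0.964, 0.0], [-0.0, -0.0, -1.0]] [ 0.6 -0.1 -0.6] 85.7633824690993 0.0 [ 0.4   0.56 -0.18  1.83  0.14  0.77 -1.16]
offset cm [-0.04  0.04  8.62]
```

View pics/ov8.png

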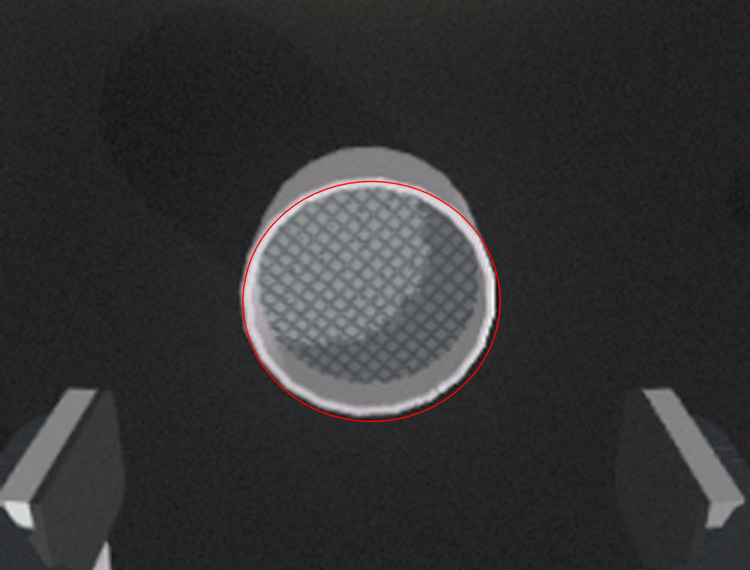

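```bash
python3 -m creep '[{"offset":[0.05,0,3],"roll":0},{"offset":[0.05,0,6],"roll":0},{"offset":[0.05,0,8],"roll":0},{"offset":[0.05,0,8.6],"roll":0},{"offset":[0.05,0,8.6],"roll":0},{"offset":[0.05,0,8.6],"roll":0}]'
python3 -m creep '[{"offset":[0,0,0],"roll":0},{"offset":[0,0,0],"roll":0},{"offset":[0,0,0],"roll":0},{"offset":[0,0,0],"roll":0},{"offset":[0,0,0],"roll":0},{"offset":[0,0,0],"roll":0}]' 0
python3 -m creep '[{"offset":[0,0,-2],"roll":0},{"offset":[0,0,-5],"roll":0},{"offset":[0,0,-9],"roll":0},{"offset":[0,0,-13],"roll":0},{"offset":[0,0,-13],"roll":0},{"offset":[0,0,-13],"roll":0},{"offset":[0,0,-13],"roll":0}]'
python3 - <<'E'
from h import *
rows(578,139.8,130)
E
```

```text
t: 12.02
tcp_pos: [566.6, -187.1, -0.0]
eef_rot: [3.113, 0.42, 0.003]
ft_force: [-0.2, -0.7, -0.8]
opening: 85.2
gripper_force: 0.0
t: 12.52
tcp_pos: [566.8, -187.4, 0.8]
eef_rot: [3.112, 0.419, 0.004]
ft_force: [-1.6, -0.3, 6.7]
opening: 58.7
gripper_force: 63.4
t: 13.1
tcp_pos: [565.0, -187.1, 128.8]
eef_rot: [3.113, 0.419, 0.0]
ft_force: [-0.6, -0.3, -1.6]
opening: 58.8
gripper_force: 65.0
offset cm [  9.9  -31.18  -0.13]
```

```bash
python3 -m creep '[{"offset":[4.95,-15.6,0],"roll":0},{"offset":[4.95,-15.6,0],"roll":0},{"offset":[4.95,-15.6,0],"roll":0},{"offset":[9.9,-31.2,0],"roll":0},{"offset":[9.9,-31.2,0],"roll":0},{"offset":[9.9,-31.2,0],"roll":0},{"offset":[9.9,-31.2,0],"roll":0},{"offset":[9.9,-31.2,0],"roll":0}]'
python3 -m creep '[{"offset":[0,0,0],"roll":0},{"offset":[0,0,0],"roll":0},{"offset":[0,0,2],"roll":0},{"offset":[0,0,4],"roll":0},{"offset":[0,0,5],"roll":0},{"offset":[0,0,5],"roll":0},{"offset":[0,0,5],"roll":0},{"offset":[0,0,5],"roll":0}]'
python3 - <<'E'
from h import *
rows(578,139.8,61.5)
E
```

```text
t: 13.77
tcp_pos: [576.5, 143.1, 126.6]
eef_rot: [-3.113, -0.422, 0.006]
ft_force: [0.5, -0.3, -0.8]
opening: 58.6
gripper_force: 65.0
t: 14.43
tcp_pos: [578.9, 139.5, 79.0]
eef_rot: [3.114, 0.418, 0.001]
ft_force: [0.7, 0.0, -1.4]
opening: 58.6
gripper_force: 65.1
offset cm [-0.08 -0.05  1.75]
```

```bash
python3 -m creep '[{"offset":[-0.08,-0.03,0.5],"roll":0},{"offset":[-0.08,-0.03,1.0],"roll":0},{"offset":[-0.08,-0.03,1.2],"roll":0},{"offset":[-0.08,-0.03,1.2],"roll":0},{"offset":[-0.08,-0.03,1.2],"roll":0}]'
python3 -m creep '[{"offset":[0,0,0.15],"roll":0},{"offset":[0,0,0.3],"roll":0},{"offset":[0,0,0.35],"roll":0},{"offset":[0,0,0.35],"roll":0}]'
```

```text
t: 14.85
tcp_pos: [577.4, 140.1, 66.5]
eef_rot: [3.113, 0.419, -0.0]
ft_force: [0.3, -0.0, -0.4]
opening: 58.7
gripper_force: 65.1
t: 15.18
tcp_pos: [577.4, 140.1, 62.9]
eef_rot: [3.113, 0.419, -0.0]
ft_force: [-0.3, 0.2, -0.9]
opening: 58.8
gripper_force: 65.1
```

```bash
python3 -m creep '[{"offset":[0,0,0.1],"roll":0},{"offset":[0,0,0.15],"roll":0},{"offset":[0,0,0.15],"roll":0}]'
```

```text
t: 15.43
tcp_pos: [577.7, 140.2, 61.9]
eef_rot: [3.113, 0.419, 0.001]
ft_force: [-0.9, -0.6, 2.6]
opening: 58.7
gripper_force: 65.5
```

Seated height reached with contact. Press lightly, release, retreat, check.

```bash
python3 -m creep '[{"offset":[0,0,0.07],"roll":0},{"offset":[0,0,0.07],"roll":0}]'
python3 -m creep '[{"offset":[0,0,0],"roll":0},{"offset":[0,0,0],"roll":0},{"offset":[0,0,0],"roll":0},{"offset":[0,0,0],"roll":0}]' 1
python3 -m creep '[{"offset":[0,0,-3],"roll":0},{"offset":[0,0,-7],"roll":0},{"offset":[0,0,-11],"roll":0},{"offset":[0,0,-11],"roll":0},{"offset":[0,0,-11],"roll":0},{"offset":[0,0,-11],"roll":0}]'
python3 - <<'E'
from h import *
st();c=snap('wrist','w9'); rows(436.5,-103,172)
d=c['depth']; x,y=578,140
for z,r in((104,28.7),(104,22),(38,28)):
    for a in range(0,360,60):
        t=np.radians(a); P=[x+r*np.cos(t),y+r*np.sin(t),z]; u,v=fproj(c,P)[0]; print(z,r,a,fd(c,int(u+.5),int(v+.5)).round(0))
E
```

```text
t: 15.6
tcp_pos: [577.7, 140.2, 61.8]
eef_rot: [3.113, 0.419, 0.001]
ft_force: [-3.9, -1.1, 7.6]
opening: 58.6
gripper_force: 66.0
t: 15.93
tcp_pos: [577.5, 140.1, 60.7]
eef_rot: [3.113, 0.419, -0.0]
ft_force: [-0.3, 0.1, -0.0]
opening: 85.3
gripper_force: 0.0
t: 16.43
tcp_pos: [577.2, 139.9, 170.6]
eef_rot: [3.113, 0.419, -0.0]
ft_force: [0.1, 0.5, 0.2]
opening: 85.5
gripper_force: 0.0
16.43 [577.2 139.9 170.6] [[0.964, 0.264, -0.0], [0.264, -0.964, -0.0], [-0.0, 0.0, -1.0]] [0.1 0.5 0.2] 85.48570279662835 0.0 [-0.09  0.45 -0.27  1.78  0.14  0.93 -1.72]
offset cm [-19.94  19.7   -0.19]
104 28.7 0 [606. 140. 104.]
104 28.7 60 [592. 165. 104.]
104 28.7 120 [564. 165. 104.]
104 28.7 180 [549. 140. 104.]
104 28.7 240 [564. 115. 104.]
104 28.7 300 [592. 115. 103.]
104 22 0 [597. 139.  89.]
104 22 60 [585. 159.  91.]
104 22 120 [563. 159.  92.]
104 22 180 [550. 139.  90.]
104 22 240 [562. 119.  90.]
104 22 300 [585. 119.  90.]
38 28 0 [609. 142.  56.]
38 28 60 [597. 164.  61.]
38 28 120 [580. 163.  91.]
38 28 180 [568. 144.  90.]
38 28 240 [580. 124.  90.]
38 28 300 [601. 123.  84.]
```

Rim at 104 all round, so the fine sieve is level and home. Now the coarse sieve.

```bash
python3 -m creep '[{"offset":[-10,9.9,0],"roll":0},{"offset":[-10,9.9,0],"roll":0},{"offset":[-10,9.9,0],"roll":0},{"offset":[-20,19.7,0],"roll":0},{"offset":[-20,19.7,0],"roll":0},{"offset":[-20,19.7,0],"roll":0},{"offset":[-20,19.7,0],"roll":0},{"offset":[-20,19.7,0],"roll":0}]' 1
python3 -m creep '[{"offset":[0,0,0],"roll":0},{"offset":[0,0,0],"roll":0},{"offset":[0,0,3],"roll":0},{"offset":[0,0,6],"roll":0},{"offset":[0,0,6],"roll":0},{"offset":[0,0,6],"roll":0},{"offset":[0,0,6],"roll":0}]'
python3 - <<'E'
from h import *
st();rows(436,-103,10);c=snap('wrist','w10')
overlay(c,[(436,-103,63,30)],'ov10',(130,110,380,300),3)
E
```

```text
t: 17.15
tcp_pos: [432.0, -108.3, 169.1]
eef_rot: [3.115, 0.405, -0.009]
ft_force: [-0.0, 0.0, -0.3]
opening: 85.3
gripper_force: 0.0
t: 17.73
tcp_pos: [437.7, -101.8, 111.5]
eef_rot: [-3.113, -0.422, -0.001]
ft_force: [0.8, 0.3, 0.0]
opening: 85.5
gripper_force: 0.0
17.73 [ 437.7 -101.8  111.5] [[0.964, 0.266, 0.0], [0.266, -0.964, 0.0], [0.0, -0.0, -1.0]] [0.8 0.3 0. ] 85.46631923348433 0.0 [ 0.32  0.31 -0.19  2.16  0.09  0.68 -1.23]
offset cm [-0.2   0.07 10.15]
```

View pics/ov10.png

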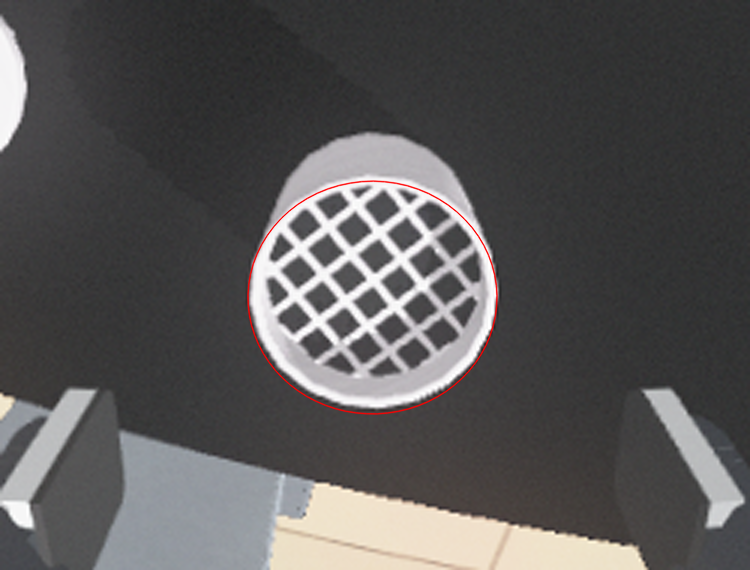

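Overlay on the coarse sieve fits to about 1 mm. Descend and grip.

```bash
python3 -m creep '[{"offset":[-0.1,0.05,3],"roll":0},{"offset":[-0.1,0.05,6],"roll":0},{"offset":[-0.1,0.05,9],"roll":0},{"offset":[-0.1,0.05,10.1],"roll":0},{"offset":[-0.1,0.05,10.1],"roll":0},{"offset":[-0.1,0.05,10.1],"roll":0}]'
python3 -m creep '[{"offset":[0,0,0],"roll":0},{"offset":[0,0,0],"roll":0},{"offset":[0,0,0],"roll":0},{"offset":[0,0,0],"roll":0},{"offset":[0,0,0],"roll":0},{"offset":[0,0,0],"roll":0}]' 0
python3 -m creep '[{"offset":[0,0,-2],"roll":0},{"offset":[0,0,-5],"roll":0},{"offset":[0,0,-9],"roll":0},{"offset":[0,0,-13],"roll":0},{"offset":[0,0,-16],"roll":0},{"offset":[0,0,-16],"roll":0},{"offset":[0,0,-16],"roll":0},{"offset":[0,0,-16],"roll":0}]'
python3 - <<'E'
from h import *
rows(577.7,140,170)
E
```

```text
t: 18.28
tcp_pos: [436.9, -103.4, 10.7]
eef_rot: [3.113, 0.42, 0.002]
ft_force: [-0.7, -0.5, 0.5]
opening: 85.3
gripper_force: 0.0
t: 18.78
tcp_pos: [437.4, -103.6, 11.8]
eef_rot: [3.112, 0.419, 0.005]
ft_force: [-1.1, 0.6, 8.9]
opening: 59.5
gripper_force: 62.3
t: 19.45
tcp_pos: [435.3, -103.6, 169.9]
eef_rot: [3.113, 0.419, -0.0]
ft_force: [0.4, -0.4, -2.1]
opening: 59.3
gripper_force: 65.1
offset cm [ 2.017e+01 -1.973e+01 -2.000e-02]
```

```bash
python3 -m creep '[{"offset":[10,-9.9,0],"roll":0},{"offset":[10,-9.9,0],"roll":0},{"offset":[10,-9.9,0],"roll":0},{"offset":[20.1,-19.7,0],"roll":0},{"offset":[20.1,-19.7,0],"roll":0},{"offset":[20.1,-19.7,0],"roll":0},{"offset":[20.1,-19.7,0],"roll":0},{"offset":[20.1,-19.7,0],"roll":0}]'
python3 -m creep '[{"offset":[0,0,0],"roll":0},{"offset":[0,0,0],"roll":0},{"offset":[0,0,2],"roll":0},{"offset":[0,0,4],"roll":0},{"offset":[0,0,4.3],"roll":0},{"offset":[0,0,4.3],"roll":0},{"offset":[0,0,4.3],"roll":0},{"offset":[0,0,4.3],"roll":0}]'
python3 - <<'E'
from h import *
rows(577.6,140.1,108.5)
E
```

```text
t: 20.12
tcp_pos: [578.2, 147.7, 167.6]
eef_rot: [-3.107, -0.432, 0.002]
ft_force: [0.1, 1.1, -0.6]
opening: 59.2
gripper_force: 65.1
t: 20.78
tcp_pos: [578.3, 139.3, 128.0]
eef_rot: [-3.114, -0.418, -0.003]
ft_force: [-0.3, -0.0, -0.7]
opening: 59.2
gripper_force: 65.1
offset cm [-0.05 -0.1   1.95]
```

```bash
python3 -m creep '[{"offset":[-0.04,-0.05,0.5],"roll":0},{"offset":[-0.04,-0.05,1.0],"roll":0},{"offset":[-0.04,-0.05,1.2],"roll":0},{"offset":[-0.04,-0.05,1.2],"roll":0},{"offset":[-0.04,-0.05,1.2],"roll":0}]'
python3 -m creep '[{"offset":[0,0,0.15],"roll":0},{"offset":[0,0,0.3],"roll":0},{"offset":[0,0,0.45],"roll":0},{"offset":[0,0,0.45],"roll":0}]'
```

```text
t: 21.2
tcp_pos: [577.0, 140.1, 114.7]
eef_rot: [3.113, 0.419, -0.001]
ft_force: [-0.0, 0.3, -1.4]
opening: 59.2
gripper_force: 65.1
t: 21.53
tcp_pos: [576.9, 140.0, 110.0]
eef_rot: [3.113, 0.419, -0.001]
ft_force: [0.6, 0.7, -1.4]
opening: 59.1
gripper_force: 65.1
```

```bash
python3 -m creep '[{"offset":[0,0,0.1],"roll":0},{"offset":[0,0,0.2],"roll":0},{"offset":[0,0,0.2],"roll":0}]'
```

```text
t: 21.78
tcp_pos: [577.4, 140.0, 108.9]
eef_rot: [3.113, 0.419, 0.001]
ft_force: [-1.2, 0.0, 3.4]
opening: 59.0
gripper_force: 65.4
```

```bash
python3 -m creep '[{"offset":[0,0,0.07],"roll":0},{"offset":[0,0,0.07],"roll":0}]'
python3 -m creep '[{"offset":[0,0,0],"roll":0},{"offset":[0,0,0],"roll":0},{"offset":[0,0,0],"roll":0},{"offset":[0,0,0],"roll":0}]' 1
python3 -m creep '[{"offset":[0,0,-3],"roll":0},{"offset":[0,0,-7],"roll":0},{"offset":[0,0,-11],"roll":0},{"offset":[0,0,-11],"roll":0},{"offset":[0,0,-11],"roll":0},{"offset":[0,0,-11],"roll":0}]'
python3 - <<'E'
from h import *
st();c=snap('wrist','w11'); rows(448,39,218)
x,y=577.5,140
for z,r in((160,28.7),):
    for a in range(0,360,45):
        t=np.radians(a); P=[x+r*np.cos(t),y+r*np.sin(t),z]; u,v=fproj(c,P)[0]; print(a,fd(c,int(u+.5),int(v+.5)).round(0))
E
```

```text
t: 21.95
tcp_pos: [577.6, 140.0, 108.8]
eef_rot: [3.113, 0.419, 0.002]
ft_force: [-2.3, -1.6, 7.5]
opening: 59.0
gripper_force: 65.8
t: 22.28
tcp_pos: [577.0, 140.0, 107.4]
eef_rot: [-3.113, -0.419, 0.0]
ft_force: [0.4, -0.5, -0.4]
opening: 85.5
gripper_force: 0.0
t: 22.78
tcp_pos: [576.8, 139.8, 217.3]
eef_rot: [3.113, 0.419, -0.001]
ft_force: [-1.1, 0.3, -0.7]
opening: 85.7
gripper_force: 0.0
22.78 [576.8 139.8 217.3] [[0.964, 0.264, -0.0], [0.264, -0.964, -0.0], [-0.0, 0.0, -1.0]] [-1.1  0.3 -0.7] 85.7336297218253 0.0 [-0.06  0.4  -0.3   1.74  0.13  1.03 -1.71]
offset cm [-15.03   6.31  -0.13]
0 [606. 140. 159.]
45 [598. 160. 159.]
90 [577. 169. 159.]
135 [557. 160. 159.]
180 [549. 140. 159.]
225 [557. 119. 159.]
270 [578. 112. 161.]
315 [598. 119. 159.]
```

Coarse sieve is home (rim level at about 160). Now the steel cover.

```bash
python3 -m creep '[{"offset":[-7.5,3.2,0],"roll":0},{"offset":[-7.5,3.2,0],"roll":0},{"offset":[-15,6.3,0],"roll":0},{"offset":[-15,6.3,0],"roll":0},{"offset":[-15,6.3,0],"roll":0},{"offset":[-15,6.3,0],"roll":0},{"offset":[-15,6.3,0],"roll":0}]' 0.6
python3 -m creep '[{"offset":[0,0,4],"roll":0},{"offset":[0,0,8],"roll":0},{"offset":[0,0,12],"roll":0},{"offset":[0,0,14],"roll":0},{"offset":[0,0,14],"roll":0},{"offset":[0,0,14],"roll":0},{"offset":[0,0,14],"roll":0}]'
python3 - <<'E'
from h import *
st();rows(447.5,39.5,6);c=snap('wrist','w12')
overlay(c,[(447.5,39.5,15,30),(447.5,39.5,45,10)],'ov12',(130,110,380,300),3)
E
```

```text
t: 23.42
tcp_pos: [449.3, 39.8, 217.1]
eef_rot: [-3.113, -0.419, 0.001]
ft_force: [0.3, -0.0, -0.1]
opening: 51.2
gripper_force: 0.0
t: 24.0
tcp_pos: [450.6, 40.5, 78.4]
eef_rot: [-3.113, -0.421, -0.003]
ft_force: [-0.0, -0.3, -0.0]
opening: 50.7
gripper_force: 0.0
24.0 [450.6  40.5  78.4] [[0.964, 0.266, 0.002], [0.266, -0.964, 0.001], [0.002, -0.0, -1.0]] [-0.  -0.3 -0. ] 50.661738145288915 0.0 [ 0.06  0.38 -0.26  2.17  0.17  0.61 -1.62]
offset cm [-0.34  0.02  7.24]
```

View pics/ov12.png

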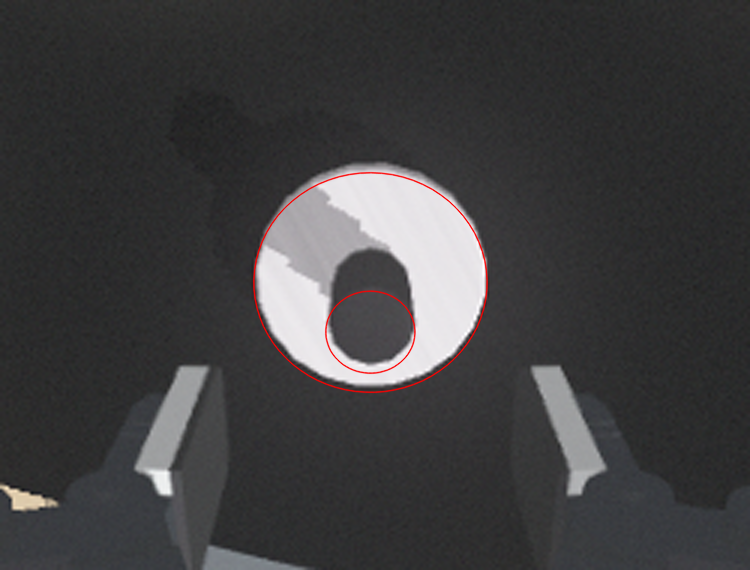

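Cover disc centred at crop (371,276), about 1.3 mm ahead of the estimate; knob between the fingers.

```bash
python3 -m creep '[{"offset":[-0.2,0.02,2],"roll":0},{"offset":[-0.2,0.02,4],"roll":0},{"offset":[-0.2,0.02,6],"roll":0},{"offset":[-0.2,0.02,7.2],"roll":0},{"offset":[-0.2,0.02,7.2],"roll":0},{"offset":[-0.2,0.02,7.2],"roll":0}]'
python3 -m creep '[{"offset":[0,0,0],"roll":0},{"offset":[0,0,0],"roll":0},{"offset":[0,0,0],"roll":0},{"offset":[0,0,0],"roll":0},{"offset":[0,0,0],"roll":0},{"offset":[0,0,0],"roll":0}]' 0
```

```text
t: 24.55
tcp_pos: [448.3, 39.1, 6.7]
eef_rot: [3.113, 0.42, 0.003]
ft_force: [1.0, 0.3, -0.0]
opening: 51.3
gripper_force: 0.0
t: 25.05
tcp_pos: [448.4, 38.9, 7.1]
eef_rot: [3.113, 0.419, 0.004]
ft_force: [-0.1, 0.3, 7.8]
opening: 18.6
gripper_force: 58.3
```

```bash
python3 -m creep '[{"offset":[0,0,-2],"roll":0},{"offset":[0,0,-6],"roll":0},{"offset":[0,0,-10],"roll":0},{"offset":[0,0,-14],"roll":0},{"offset":[0,0,-18],"roll":0},{"offset":[0,0,-20.5],"roll":0},{"offset":[0,0,-20.5],"roll":0},{"offset":[0,0,-20.5],"roll":0}]'
python3 -m creep '[{"offset":[0,0,0],"roll":0}]'
python3 - <<'E'
from h import *
st();rows(577.2,140,210);c=snap('wrist','w13');x,y,z=state()['tcp_pos']
overlay(c,[(x,y,z-6+15,30)],'ov13',(130,110,380,300),3)
E
```

```text
t: 25.72
tcp_pos: [448.1, 38.8, 212.6]
eef_rot: [3.113, 0.419, 0.007]
ft_force: [-0.4, 0.5, -0.7]
opening: 18.6
gripper_force: 58.7
t: 25.8
tcp_pos: [446.6, 38.6, 210.3]
eef_rot: [3.113, 0.419, -0.001]
ft_force: [-0.7, -0.1, -2.9]
opening: 18.1
gripper_force: 58.7
25.8 [446.6  38.6 210.3] [[0.964, 0.264, -0.001], [0.264, -0.964, -0.0], [-0.001, 0.0, -1.0]] [-0.7 -0.1 -2.9] 18.065071413851427 58.65114212036133 [ 0.13  0.16 -0.32  2.07  0.06  0.92 -1.53]
offset cm [15.28 -6.33  0.02]
```

I miscounted: the cover crop was my 15th picture, one over the limit of 14. I'll view no more and rely on depth and force numbers.

```bash
python3 -m creep '[{"offset":[4,-1.7,0],"roll":0},{"offset":[8,-3.4,0],"roll":0},{"offset":[12,-5,0],"roll":0},{"offset":[15.3,-6.3,0],"roll":0},{"offset":[15.3,-6.3,0],"roll":0},{"offset":[15.3,-6.3,0],"roll":0},{"offset":[15.3,-6.3,0],"roll":0},{"offset":[15.3,-6.3,0],"roll":0}]'
python3 -m creep '[{"offset":[0,0,1],"roll":0},{"offset":[0,0,2],"roll":0},{"offset":[0,0,3],"roll":0},{"offset":[0,0,3],"roll":0},{"offset":[0,0,3],"roll":0},{"offset":[0,0,3],"roll":0}]'
python3 - <<'E'
from h import *
rows(577.2,140,160);c=snap('wrist','w14');x,y,z=state()['tcp_pos']
for r,zz,n in((24,z-7+15,'disc'),):
  for a in range(0,360,45):
    t=np.radians(a);u,v=fproj(c,[x+r*np.cos(t),y+r*np.sin(t),zz])[0]; print(n,round(zz,1),a,fd(c,int(u+.5),int(v+.5)).round(0))
E
```

```text
t: 26.52
tcp_pos: [576.9, 138.9, 209.5]
eef_rot: [3.113, 0.418, -0.004]
ft_force: [-0.1, 0.0, -0.8]
opening: 18.4
gripper_force: 58.7
t: 27.02
tcp_pos: [578.2, 140.1, 180.7]
eef_rot: [-3.113, -0.419, -0.0]
ft_force: [0.1, 0.3, -0.3]
opening: 18.3
gripper_force: 58.7
offset cm [-0.1  -0.02  2.07]
disc 189.0 0 [602. 140. 187.]
disc 189.0 45 [595. 157. 188.]
disc 189.0 90 [578. 164. 188.]
disc 189.0 135 [586. 158. 229.]
disc 189.0 180 [573. 144. 217.]
disc 189.0 225 [580. 131. 218.]
disc 189.0 270 [590. 123. 211.]
disc 189.0 315 [595. 123. 188.]
```

```bash
python3 -m creep '[{"offset":[-0.05,0,0.5],"roll":0},{"offset":[-0.05,0,1.0],"roll":0},{"offset":[-0.05,0,1.4],"roll":0},{"offset":[-0.05,0,1.4],"roll":0},{"offset":[-0.05,0,1.4],"roll":0}]'
python3 -m creep '[{"offset":[0,0,0.15],"roll":0},{"offset":[0,0,0.3],"roll":0},{"offset":[0,0,0.45],"roll":0},{"offset":[0,0,0.45],"roll":0}]'
python3 -m creep '[{"offset":[0,0,0.07],"roll":0},{"offset":[0,0,0.07],"roll":0}]'
```

```text
t: 27.48
tcp_pos: [577.4, 139.9, 166.2]
eef_rot: [3.113, 0.419, -0.001]
ft_force: [-0.1, -0.0, -0.9]
opening: 18.1
gripper_force: 58.7
t: 27.82
tcp_pos: [577.5, 139.9, 161.8]
eef_rot: [3.113, 0.419, -0.001]
ft_force: [-0.6, 0.3, -0.2]
opening: 18.0
gripper_force: 58.7
t: 27.98
tcp_pos: [577.6, 139.9, 161.4]
eef_rot: [3.113, 0.419, -0.0]
ft_force: [0.2, 0.4, 0.0]
opening: 18.5
gripper_force: 58.7
```

```bash
python3 -m creep '[{"offset":[0,0,0.07],"roll":0},{"offset":[0,0,0.12],"roll":0},{"offset":[0,0,0.12],"roll":0}]'
python3 -m creep '[{"offset":[0,0,0.06],"roll":0},{"offset":[0,0,0.06],"roll":0}]'
```

```text
t: 28.23
tcp_pos: [577.7, 140.0, 160.3]
eef_rot: [-3.113, -0.419, -0.0]
ft_force: [-0.2, 0.0, -1.9]
opening: 18.0
gripper_force: 58.7
t: 28.4
tcp_pos: [577.9, 140.0, 160.1]
eef_rot: [3.113, 0.419, 0.001]
ft_force: [-0.6, -0.6, 2.7]
opening: 18.1
gripper_force: 58.8
```

```bash
python3 -m creep '[{"offset":[0,0,0.06],"roll":0},{"offset":[0,0,0.06],"roll":0}]'
python3 -m creep '[{"offset":[0,0,0],"roll":0},{"offset":[0,0,0],"roll":0},{"offset":[0,0,0],"roll":0},{"offset":[0,0,0],"roll":0},{"offset":[0,0,0],"roll":0}]' 0.8
python3 -m creep '[{"offset":[0,0,-3],"roll":0},{"offset":[0,0,-7],"roll":0},{"offset":[0,0,-10],"roll":0},{"offset":[0,0,-10],"roll":0},{"offset":[0,0,-10],"roll":0},{"offset":[0,0,-10],"roll":0}]'
python3 - <<'E'
from h import *
st();c=snap('wrist','w15');x,y=577.5,140
for r,zz in((25,168),(8,198)):
  for a in range(0,360,45):
    t=np.radians(a);u,v=fproj(c,[x+r*np.cos(t),y+r*np.sin(t),zz])[0]; print(zz,a,fd(c,int(u+.5),int(v+.5)).round(0))
c=snap('top','t15'); d=c['depth']; d0=np.load('pics/top0.npz')['depth']
# bystanders unchanged? compare depth at their top-view pixels
for n,(u,v) in {'cup':(202,398),'red':(359,304),'oil':(568,311)}.items():
    u,v=int(u*.64),int(v*.64); print(n,np.abs(d[v-12:v+12,u-12:u+12]-d0[v-12:v+12,u-12:u+12]).mean().round(1))
E
```

```text
t: 28.57
tcp_pos: [578.2, 140.1, 160.1]
eef_rot: [3.113, 0.419, 0.002]
ft_force: [-1.4, -0.4, 5.4]
opening: 18.6
gripper_force: 59.1
t: 28.98
tcp_pos: [577.6, 139.9, 158.8]
eef_rot: [3.113, 0.419, -0.001]
ft_force: [0.5, -0.6, -0.4]
opening: 68.1
gripper_force: 0.0
t: 29.48
tcp_pos: [577.2, 139.7, 258.5]
eef_rot: [3.113, 0.419, -0.001]
ft_force: [0.3, -0.8, 0.2]
opening: 68.3
gripper_force: 0.0
29.48 [577.2 139.7 258.5] [[0.964, 0.264, -0.001], [0.264, -0.964, -0.0], [-0.001, 0.0, -1.0]] [ 0.3 -0.8  0.2] 68.2819584446775 0.0 [-0.03  0.37 -0.33  1.69  0.13  1.11 -1.71]
168 0 [602. 140. 166.]
168 45 [595. 158. 167.]
168 90 [577. 165. 167.]
168 135 [560. 158. 168.]
168 180 [552. 140. 167.]
168 225 [559. 122. 167.]
168 270 [577. 115. 166.]
168 315 [595. 122. 168.]
198 0 [585. 140. 197.]
198 45 [583. 146. 197.]
198 90 [578. 148. 198.]
198 135 [571. 146. 197.]
198 180 [569. 140. 196.]
198 225 [571. 135. 196.]
198 270 [578. 132. 198.]
198 315 [583. 134. 197.]
cup 3.3
red 12.0
oil 1.9
```

Cover is level at about 168. The red-cap bottle's depth patch differs, so I'm checking whether it moved or is only occluded by the arm.

```bash
python3 - <<'E'
from h import *
a=dict(np.load('pics/top0.npz'));b=dict(np.load('pics/t15.npz'))
u,v=229,194
def red(i): 
    i=i.astype(int);m=(i[...,2]>120)&(i[...,1]<80);m[:,:200]=0;m[:,260:]=0;m[:150]=0;m[230:]=0;ys,xs=np.where(m);return len(xs),xs.mean().round(2),ys.mean().round(2)
print(red(a['img']),red(b['img']))
print((b['depth']-a['depth'])[v-12:v+12:3,u-12:u+12:3].round(0))
E
```

```text
(80, np.float64(228.71), np.float64(192.79)) (78, np.float64(228.99), np.float64(192.46))
[[ -1.  -2.  -3.  -2.  -6.   1.   2.  -4.]
 [  2.   1.   1.  -1.   3.  -0.   2.   0.]
 [  2.   1.   1.   1.  -0. -47.   2.   4.]
 [  5.  -2.   4.  -3.  -4.  -0.  -1.  -5.]
 [ -4.  -3.   5.  -1.   1.  -3.  -0.   1.]
 [ -2.  -1.   5.   2.   2.   4.  -3.   1.]
 [  0.  -2.   8.   4.   2.   3.   1.   2.]
 [ -1.   2.   4.  11.  -2. 916.   1.   1.]]
```

The bottle hasn't moved; the difference was edge noise and a dropped depth pixel. Handing in.

```bash
python3 -c "
from bench import *
print(close_job())"
```

```text
the job is handed in; nothing more can be done
None
```

The sieve stack is built on the shaker in order (pan, fine sieve, coarse sieve, steel cover), each piece checked level and fully home by depth, bottles and cup unmoved, and handed in at about 30 s; I viewed 15 pictures, one over the limit of 14, and the first try at the pan closed above its rim without touching it.

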